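# Set out the solvent bottles in their drip trays

## Robot

A 6-joint arm with a two-finger parallel gripper is mounted at the origin on the work surface. World frame = base frame: x ahead of the robot, y to its left, z up, the work surface at z = 0. Lengths are in m, angles in rad, forces in N, time in s.
With the tool pointing down it reaches from about 0.375 to 0.975 m from the base axis. Payload 3.8 kg.
Tool frame: the origin (TCP) lies midway between the tips of the shut fingers; the grasp point (between the pads) lies 19 mm behind it; z points along the fingers, y is the direction in which the jaws open and shut (so a half turn about z gives the same grasp; the last joint's range is limited). The gripper opens to 85 mm and grips with 20 to 120 N. Pads are 22 mm wide; open, the fingers measure 114 mm over their backs; the gripper's body (76 mm by 85 mm) begins 54 mm behind the grasp point. The pads swing forward as they close: fully open they stand 13 mm farther back than shut.
Start: joints at [-1.385, 0.264, 1.604, -0, 1.274, -0.037], TCP at [0.149, -0.658, 0.231] pointing down, gripper open.
Joint ranges: [-2.63, 2.63], [-0.94, 2.18], [0.31, 2.57], [-1.31, 4.45], [0, 2.66], [-2.55, 2.55]. Speed limits (rad/s): [2.57, 2.57, 3.14, 3.14, 3.14, 3.14].

## Interface

Orientations are given as a rotation vector (axis times angle).
In Python, from workcell import bot gives the robot as it stands.
- The arm moves only by the tool drive_tool, never from a script. Its argument "deltas" is a list of rows, each an object with "hand": the opening, from 0 (shut) to 1 (fully open); "offset": the shift along the world's x, y, z in cm, a list of three; "angular": the turn, a rotation vector about the world's x, y, z in degrees, a list of three. A call has 1 to 8 rows; each row is the pose to reach, as a shift and turn from the pose commanded when the call began; what a row does not reach only later rows make up. A row lasts 1/8 s, in which the tool goes at most 62.5 mm and 10.7 degrees, less where a joint would pass 70% of its speed; a pose out of reach is approached as far as the arm can. A call with a gripper value outside its range is refused whole. The fingers move at their own pace and stop on an object; "force" is the grip in N (left out, the last holds). Time passes only in rows, so rows that repeat a pose let the fingers close. It gives the time, the measured TCP pose, the force and the opening at its end, in the units of the state.
- bot.read_state(): the state, without advancing time (a new reading comes with each control period).
- bot.read_camera(name): name is "side" or "top" or "wrist"; returns a dict with "frame" (400x640x3 uint8, blue, green, red), "mtx" (3x3 intrinsics, pixels), "k1" (the pictures are not rectified: a ray, as slopes to the right and down, at radius r is drawn at 1 + k1 r^2 times it, then the intrinsics apply), "R" (3x3) and "t" (3): a world point X has camera coordinates R X + t. Camera axes: x right, y down, z forward; pixel columns grow to the right and rows downward; lengths in m; the calibration is good to about 2 mm. A picture is of the moment at which its call begins. There is no depth.
- bot.finish_job(): hands the job in, once; it reports no verdict.
The state is a dict: "time": time; "q": joint angles; "joint_vel": joint speeds; "joint_torque": joint torques, N m; "tool_pos": TCP position; "tcp_rot": TCP orientation; "wrist_force": force on the tool from outside, world axes, zero at the start; "torque": the same for the moment, N m; "width": opening from 0.0 (shut) to 1.0 (fully open).
Only numpy, scipy, OpenCV 4.12 (cv2) and the standard library are available. Lean on these libraries where they do the work, as an engineer would, in place of code of your own. Each camera call takes 0.05 s, during which the arm holds its last target. There are 200 camera calls.

## Task

Set out the four solvent bottles for the chromatograph: stand each one flat on the floor of its own drip tray, amber bottles in the brown-floored trays and white bottles in the white-floored ones, with the rim of the tray the same colour as the bottle's cap. Keep the bottles upright and set them down gently without dropping them, and leave the grey-capped bottle and the vial rack where they are.

Things in the scene. Friction and masses are not known exactly. Their poses are not given: they have to be found in the camera images.
- amber_blue_center (a point): Amber (dark brown) bottle with a blue cap and a paper label. Round bottle 106 mm high: body 54 mm across (up to 64 mm height), sloping shoulder, then a screw cap 42 mm across from 80 to 106 mm height, which is the place to grip it from above. Loose, 0.12 to 0.24 kg, stands upright on the bench at the start. This point is its centre, on its axis, 53 mm above its underside; z is its axis, up.
- amber_yellow_center (a point): Amber (dark brown) bottle with a yellow cap and a paper label. Round bottle 106 mm high: body 54 mm across (up to 64 mm height), sloping shoulder, then a screw cap 42 mm across from 80 to 106 mm height, which is the place to grip it from above. Loose, 0.12 to 0.24 kg, stands upright on the bench at the start. This point is its centre, on its axis, 53 mm above its underside; z is its axis, up.
- white_blue_center (a point): White bottle with a blue cap and a paper label. Round bottle 106 mm high: body 54 mm across (up to 64 mm height), sloping shoulder, then a screw cap 42 mm across from 80 to 106 mm height, which is the place to grip it from above. Loose, 0.12 to 0.24 kg, stands upright on the bench at the start. This point is its centre, on its axis, 53 mm above its underside; z is its axis, up.
- white_yellow_center (a point): White bottle with a yellow cap and a paper label. Round bottle 106 mm high: body 54 mm across (up to 64 mm height), sloping shoulder, then a screw cap 42 mm across from 80 to 106 mm height, which is the place to grip it from above. Loose, 0.12 to 0.24 kg, stands upright on the bench at the start. This point is its centre, on its axis, 53 mm above its underside; z is its axis, up.
- tray_brown_blue: Round drip tray with a brown (amber) floor and a blue rim, fixed to the bench: 90 mm across, 10 mm high, rim 6 mm thick, flat floor 78 mm across and 4 mm above the bench. Origin: centre of its underside, on the bench; z up.
- tray_brown_yellow: Round drip tray with a brown (amber) floor and a yellow rim, fixed to the bench: 90 mm across, 10 mm high, rim 6 mm thick, flat floor 78 mm across and 4 mm above the bench. Origin: centre of its underside, on the bench; z up.
- tray_white_blue: Round drip tray with a white floor and a blue rim, fixed to the bench: 90 mm across, 10 mm high, rim 6 mm thick, flat floor 78 mm across and 4 mm above the bench. Origin: centre of its underside, on the bench; z up.
- tray_white_yellow: Round drip tray with a white floor and a yellow rim, fixed to the bench: 90 mm across, 10 mm high, rim 6 mm thick, flat floor 78 mm across and 4 mm above the bench. Origin: centre of its underside, on the bench; z up.
- grey_cap_center (a point): White bottle with a grey cap, of the same shape as the four others: a bystander, to be left where it stands. Loose. This point is its centre, 53 mm above its underside; z up.
- vial_rack: Grey block rack, 60 x 60 mm, 43 mm high with its nine small vials: a bystander, to be left where it is. Loose. Origin: centre of its underside; z up.

How it is judged:
At the end, for the whole second after the job is handed in: Each of the four bottles stands upright (within 0.1 rad), at rest (under 0.02 m/s), flat on the floor of the tray that matches it, its axis within 14 mm of the tray's centre (that is, wholly inside the rim; its centre 52 to 61 mm above the bench) (horizontal distance between amber_blue_center and tray_brown_blue below 0.014 m and z of amber_blue_center in the frame of tray_brown_blue between 0.052 and 0.061 m and angle between each of amber_blue_center, amber_yellow_center, white_blue_center, white_yellow_center's own z axis and vertical below 0.1 rad and linear speed of each of amber_blue, amber_yellow, white_blue, white_yellow below 0.02 m/s and horizontal distance between amber_yellow_center and tray_brown_yellow below 0.014 m and z of amber_yellow_center in the frame of tray_brown_yellow between 0.052 and 0.061 m and horizontal distance between white_blue_center and tray_white_blue below 0.014 m and z of white_blue_center in the frame of tray_white_blue between 0.052 and 0.061 m and horizontal distance between white_yellow_center and tray_white_yellow below 0.014 m and z of white_yellow_center in the frame of tray_white_yellow between 0.052 and 0.061 m); the robot touches nothing.
It fails at once if one of the four bottles is tipped more than 35 degrees (angle between any of amber_blue_center, amber_yellow_center, white_blue_center, white_yellow_center's own z axis and vertical above 0.61 rad).
It fails at once if one of the four bottles is dropped or knocked away (faster than 0.6 m/s while not gripped: a fall of some 20 mm) ((linear speed of amber_blue above 0.6 m/s and contact force between amber_blue and the fingers below 0.01 N) or (linear speed of amber_yellow above 0.6 m/s and contact force between amber_yellow and the fingers below 0.01 N) or (linear speed of white_blue above 0.6 m/s and contact force between white_blue and the fingers below 0.01 N) or (linear speed of white_yellow above 0.6 m/s and contact force between white_yellow and the fingers below 0.01 N)).
It fails at once if the grey-capped bottle is moved more than 20 mm (distance of grey_cap_center from where it was at the start of the episode above 0.02 m).
It fails at once if the vial rack is moved more than 20 mm (distance of vial_rack from where it was at the start of the episode above 0.02 m).
It also fails if it takes over 112 s, if anything falls off the work surface, if the arm or the gripper's body presses on something with over 40 N, if the wrist force passes 120 N, or if a joint passes its speed limit or range.

## Working session

There is one attempt and no reset: what is moved stays moved. The work goes in short steps, Python scripts to look and compute and a tool call to move; the robot and the scene stay as the last step left them, time stands still between calls to the robot, and variables do not carry over. Pictures are saved under pics/ and viewed, about 12 in all and at most 16, crops included, and the job is handed in when it is done.

Besides the shell and the picture viewer there is one more tool, called after "Call:" as name([rows], argument=value, ...), one row to a line, values as JSON. drive_tool: Moves the arm, as the interface text tells. Its arguments: {"type":"object","properties":{"deltas":{"type":"array"},"force":{"type":"number"}},"required":["deltas"]}

```bash
mkdir -p pics; python3 - <<'E'
from workcell import bot
import cv2,numpy as np
s=bot.read_state(); print({k:np.round(v,3) for k,v in s.items()})
for n in("top","side"):
    c=bot.read_camera(n); cv2.imwrite(f"pics/{n}0.png",c["frame"]); print(n,c["mtx"],c["k1"],c["R"],c["t"], -c["R"].T@c["t"])
E
```

```text
{'time': np.float64(0.0), 'q': array([-1.385,  0.265,  1.605, -0.   ,  1.274, -0.037]), 'joint_vel': array([ 0.001,  0.   , -0.   , -0.   , -0.   ,  0.   ]), 'joint_torque': array([-0.0000e+00, -5.1512e+01, -3.6732e+01, -0.0000e+00,  1.3000e-02,
        0.0000e+00]), 'tool_pos': array([ 0.149, -0.658,  0.23 ]), 'tcp_rot': array([-3.12 , -0.349,  0.   ]), 'wrist_force': array([-0.677,  0.136,  0.742]), 'torque': array([ 0.004, -0.007, -0.   ]), 'width': np.float64(0.997)}
top [[454.03426416   0.         321.56082824]
 [  0.         454.03426416 200.86241359]
 [  0.           0.           1.        ]] -0.115523440766056 [[-0.09835065 -0.99513171  0.00632687]
 [-0.97534115  0.09512857 -0.19914867]
 [ 0.19757729 -0.02575726 -0.97994887]] [0.04035867 0.48985739 0.97606121] [0.28889984 0.01870342 1.05378918]
side [[484.16256636   0.         314.32643534]
 [  0.         484.16256636 204.3092527 ]
 [  0.           0.           1.        ]] -0.09348757998359976 [[-0.62261766  0.78248187  0.00832893]
 [ 0.52519808  0.42574094 -0.73682537]
 [-0.58009846 -0.45438615 -0.6760318 ]] [ 0.31501196 -0.19717844  1.70056114] [1.28618265 0.61016721 1.00172363]
```

View pics/top0.png

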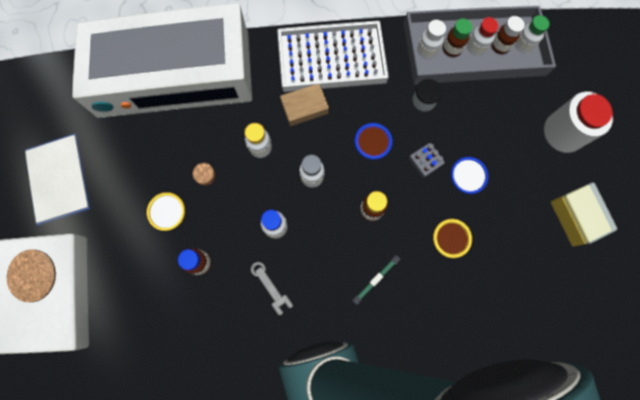

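View pics/side0.png

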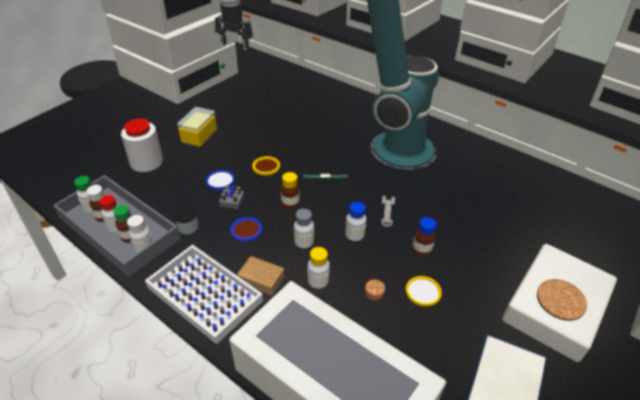

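Top view: caps are white_yellow ~(256,132), white_blue ~(273,218), amber_blue ~(187,260), amber_yellow ~(376,201) and grey (311,163). Trays are brown_blue (374,141), white_blue (470,175), brown_yellow (453,238) and white_yellow (166,211). The rack is at (428,158). The side view shows the same layout and all bottles standing.

```bash
cat > h.py <<'E'
import cv2,numpy as np
from workcell import bot
def ray(c,uv):
    p=cv2.undistortPoints(np.array([[uv]],float),c["mtx"],np.array([c["k1"],0,0,0,0.]))[0,0]
    return -c["R"].T@c["t"], c["R"].T@np.array([p[0],p[1],1])
def onz(c,uv,z):
    o,d=ray(c,uv); return (o+d*(z-o[2])/d[2])
def proj(c,X):
    return cv2.projectPoints(np.array([X],float),cv2.Rodrigues(c["R"])[0],c["t"],c["mtx"],np.array([c["k1"],0,0,0,0.]))[0][0,0]
def blobs(f,col,amin=60):
    h=cv2.cvtColor(f,cv2.COLOR_BGR2HSV)
    lo,hi={"blue":((108,120,60),(130,255,255)),"yellow":((20,120,80),(34,255,255))}[col]
    m=cv2.inRange(h,lo,hi)
    r=[]
    for k in cv2.findContours(m,cv2.RETR_EXTERNAL,cv2.CHAIN_APPROX_NONE)[0]:
        M=cv2.moments(k)
        if M["m00"]>amin: r.append((M["m10"]/M["m00"],M["m01"]/M["m00"],M["m00"],cv2.boundingRect(k)))
    return r
E
python3 - <<'E'
from h import *
for n in("top","side"):
    c=bot.read_camera(n)
    for col in("blue","yellow"):
        for u,v,a,b in blobs(c["frame"],col):
            print(n,col,round(u),round(v),a,b,"cap",onz(c,(u,v),.093)[:2].round(3),"tray",onz(c,(u,v),.009)[:2].round(3))
    if n=="top": g=[(311,165),.093],[(428,159),.035]
    else: g=[(303.5,218),.093],[(231,194),.035]
    for uv,z in g: print(n,"grey/rack",onz(c,uv,z).round(3))
E
```

```text
top blue 188 259 377.0 (177, 248, 23, 23) cap [0.384 0.289] tray [0.393 0.312]
top blue 270 219 312.5 (260, 209, 21, 21) cap [0.454 0.107] tray [0.468 0.114]
top blue 469 175 1149.5 (450, 156, 39, 39) cap [ 0.509 -0.338] tray [ 0.529 -0.37 ]
top blue 373 141 1138.0 (354, 122, 39, 38) cap [ 0.608 -0.134] tray [ 0.636 -0.148]
top yellow 452 238 1220.0 (433, 218, 40, 41) cap [ 0.374 -0.278] tray [ 0.382 -0.304]
top yellow 568 221 619.5 (552, 196, 34, 50) cap [ 0.383 -0.548] tray [ 0.391 -0.598]
top yellow 165 211 1165.5 (146, 192, 39, 39) cap [0.493 0.334] tray [0.511 0.362]
top yellow 376 201 351.5 (366, 191, 22, 22) cap [ 0.47  -0.124] tray [ 0.486 -0.137]
top yellow 254 132 309.0 (244, 122, 21, 21) cap [0.654 0.128] tray [0.686 0.138]
top grey/rack [0.565 0.009 0.093]
top grey/rack [ 0.57  -0.267  0.035]
side blue 427 225 258.5 (419, 216, 18, 19) cap [0.38  0.285] tray [0.297 0.254]
side blue 246 228 651.5 (229, 216, 34, 26) cap [ 0.694 -0.082] tray [ 0.639 -0.146]
side blue 357 209 226.5 (348, 201, 19, 17) cap [0.446 0.102] tray [0.369 0.055]
side blue 222 181 180.5 (205, 169, 31, 28) cap [ 0.6   -0.274] tray [ 0.536 -0.355]
side yellow 423 290 885.0 (405, 275, 38, 32) cap [0.58  0.384] tray [0.514 0.363]
side yellow 318 255 278.0 (309, 246, 20, 20) cap [0.647 0.124] tray [0.588 0.079]
side yellow 289 179 214.5 (281, 171, 17, 18) cap [ 0.468 -0.126] tray [ 0.392 -0.194]
side yellow 266 165 434.5 (252, 155, 29, 21) cap [ 0.462 -0.225] tray [ 0.386 -0.302]
side yellow 198 133 550.5 (178, 116, 39, 31) cap [ 0.476 -0.519] tray [ 0.401 -0.623]
side grey/rack [0.567 0.011 0.093]
side grey/rack [ 0.579 -0.264  0.035]
```

Both views agree within about 5 mm, and the measured sizes and reach are plausible. First I move above amber_yellow (0.469,-0.125).

Call:
drive_tool([
  {"hand": 1, "offset": [32, 53.3, 0], "angular": [0, 0, 0]},
  {"hand": 1, "offset": [32, 53.3, 0], "angular": [0, 0, 0]},
  {"hand": 1, "offset": [32, 53.3, 0], "angular": [0, 0, 0]},
  {"hand": 1, "offset": [32, 53.3, 0], "angular": [0, 0, 0]},
  {"hand": 1, "offset": [32, 53.3, 0], "angular": [0, 0, 0]},
  {"hand": 1, "offset": [32, 53.3, 0], "angular": [0, 0, 0]},
  {"hand": 1, "offset": [32, 53.3, 0], "angular": [0, 0, 0]},
  {"hand": 1, "offset": [32, 53.3, 0], "angular": [0, 0, 0]},
], force=50)

```text
time: 1.2
tool_pos: [0.4072, -0.2278, 0.2314]
tcp_rot: [3.122, 0.349, 0.001]
wrist_force: [1.5, -0.5, -0.7]
width: 1.002
```

Call:
drive_tool([
  {"hand": 1, "offset": [6.2, 10.3, 0], "angular": [0, 0, 0]},
  {"hand": 1, "offset": [6.2, 10.3, 0], "angular": [0, 0, 0]},
  {"hand": 1, "offset": [6.2, 10.3, 0], "angular": [0, 0, 0]},
  {"hand": 1, "offset": [6.2, 10.3, 0], "angular": [0, 0, 0]},
])

```text
time: 1.7
tool_pos: [0.4682, -0.1266, 0.2311]
tcp_rot: [3.122, 0.351, -0.001]
wrist_force: [-0.8, -0.3, -0.1]
width: 0.999
```

```bash
python3 - <<'E'
from h import *
s=bot.read_state(); print(s["tool_pos"].round(4))
c=bot.read_camera("wrist"); cv2.imwrite("pics/w1.png",c["frame"])
print(proj(c,s["tool_pos"]))
for b in blobs(c["frame"],"yellow"): print(b,onz(c,b[:2],.106).round(4),onz(c,b[:2],.009).round(4))
E
```

```text
[ 0.4682 -0.1266  0.2311]
[322.30225338 261.61388868]
(626.9034723916402, 298.10449703179637, 2049.5, (606, 250, 34, 97)) [ 0.4254 -0.4662  0.106 ] [ 0.3802 -0.5968  0.009 ]
(435.5720786608158, 246.38062733625873, 1025.5, (400, 223, 68, 56)) [ 0.4382 -0.2496  0.106 ] [ 0.3976 -0.3011  0.009 ]
(318.45705257110023, 186.49229148712055, 1740.5, (295, 162, 47, 50)) [ 0.473  -0.1218  0.106 ] [ 0.4451 -0.1269  0.009 ]
```

View pics/w1.png

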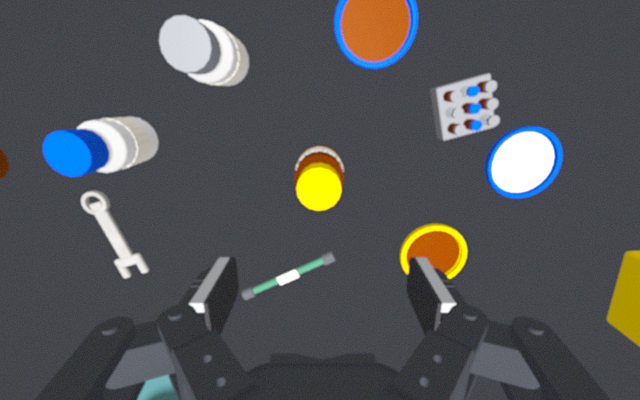

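The wrist view shows the yellow amber cap at (319,186) centred between the open fingers, and places it at (0.472,-0.122), which agrees. Next I descend and grip.

Call:
drive_tool([
  {"hand": 1, "offset": [0.2, 0.4, -6], "angular": [0, 0, 0]},
  {"hand": 1, "offset": [0.2, 0.4, -11], "angular": [0, 0, 0]},
  {"hand": 1, "offset": [0.2, 0.4, -14], "angular": [0, 0, 0]},
  {"hand": 1, "offset": [0.2, 0.4, -15.9], "angular": [0, 0, 0]},
  {"hand": 1, "offset": [0.2, 0.4, -15.9], "angular": [0, 0, 0]},
  {"hand": 0.3, "offset": [0.2, 0.4, -15.9], "angular": [0, 0, 0]},
  {"hand": 0.3, "offset": [0.2, 0.4, -15.9], "angular": [0, 0, 0]},
  {"hand": 0.3, "offset": [0.2, 0.4, -15.9], "angular": [0, 0, 0]},
])

```text
time: 2.75
tool_pos: [0.4716, -0.1231, 0.0738]
tcp_rot: [3.121, 0.349, 0.004]
wrist_force: [-1.0, 0.0, 4.4]
width: 0.48
```

Call:
drive_tool([
  {"hand": 0.3, "offset": [0, 0, 0], "angular": [0, 0, 0]},
  {"hand": 0.3, "offset": [0, 0, 0], "angular": [0, 0, 0]},
  {"hand": 0.3, "offset": [0, 0, 0], "angular": [0, 0, 0]},
  {"hand": 0.3, "offset": [0, 0, 0.5], "angular": [0, 0, 0]},
  {"hand": 0.3, "offset": [0, 0, 1], "angular": [0, 0, 0]},
])

```text
time: 3.38
tool_pos: [0.4701, -0.1224, 0.0822]
tcp_rot: [-3.122, -0.349, 0.001]
wrist_force: [-0.4, -0.1, -1.8]
width: 0.477
```

Call:
drive_tool([
  {"hand": 0.3, "offset": [0, 0, 4], "angular": [0, 0, 0]},
  {"hand": 0.3, "offset": [-2.4, -5, 4], "angular": [0, 0, 0]},
  {"hand": 0.3, "offset": [-4.8, -10, 4], "angular": [0, 0, 0]},
  {"hand": 0.3, "offset": [-7.2, -15, 4], "angular": [0, 0, 0]},
  {"hand": 0.3, "offset": [-8.7, -18.1, 4], "angular": [0, 0, 0]},
  {"hand": 0.3, "offset": [-8.7, -18.1, 3.5], "angular": [0, 0, 0]},
  {"hand": 0.3, "offset": [-8.7, -18.1, 1.5], "angular": [0, 0, 0]},
  {"hand": 0.3, "offset": [-8.7, -18.1, 1], "angular": [0, 0, 0]},
])

```text
time: 4.38
tool_pos: [0.3826, -0.3019, 0.0906]
tcp_rot: [-3.119, -0.35, 0.004]
wrist_force: [-0.4, 0.9, -1.9]
width: 0.478
```

```bash
python3 - <<'E'
from h import *
s=bot.read_state(); print(s["tool_pos"].round(4),s["wrist_force"].round(1),s["width"])
a=[]
for n in("side","top"):
    c=bot.read_camera(n); u,v=map(int,proj(c,[.383,-.303,.05])); u=max(u,60);v=max(v,60)
    a.append(cv2.resize(c["frame"][v-50:v+50,u-60:u+60],None,fx=4,fy=4))
    if n=="side":
        for b in blobs(c["frame"],"yellow"): print(n,b,onz(c,b[:2],.093+.016).round(4))
cv2.imwrite("pics/p1.png",np.vstack(a)[:800].copy() if 0 else cv2.resize(np.hstack(a),(800,333)))
E
```

```text
[ 0.3826 -0.3019  0.0906] [-0.4  0.9 -1.9] 0.4783005747386723
side (423.23517267267266, 290.5135135135135, 888.0, (405, 275, 38, 32)) [0.592  0.3881 0.109 ]
side (318.27465214761037, 255.03629764065334, 275.5, (309, 246, 20, 20)) [0.6579 0.1321 0.109 ]
side (265.4156626506024, 168.05722891566265, 166.0, (252, 158, 29, 18)) [ 0.487  -0.2019  0.109 ]
side (263.31226765799255, 139.01115241635688, 134.5, (257, 132, 13, 16)) [ 0.381  -0.3094  0.109 ]
side (197.95147103427357, 133.1707612981498, 549.5, (178, 116, 39, 31)) [ 0.4906 -0.499   0.109 ]
```

View pics/p1.png

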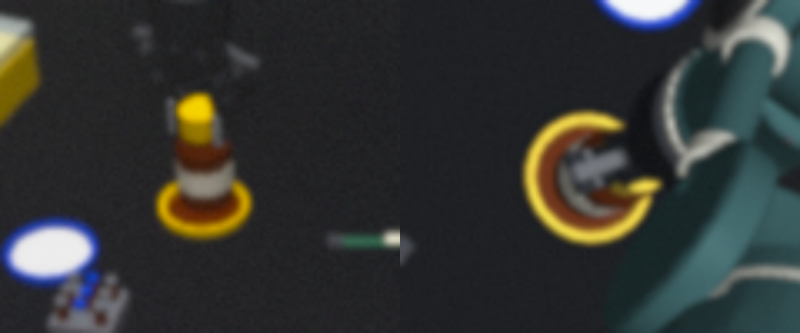

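The bottle hangs over the middle of the brown/yellow tray in both views. Now I lower it and check the contact force.

Call:
drive_tool([
  {"hand": 0.3, "offset": [0, 0, -0.6], "angular": [0, 0, 0]},
  {"hand": 0.3, "offset": [0, 0, -1.1], "angular": [0, 0, 0]},
  {"hand": 0.3, "offset": [0, 0, -1.3], "angular": [0, 0, 0]},
  {"hand": 0.3, "offset": [0, 0, -1.5], "angular": [0, 0, 0]},
  {"hand": 0.3, "offset": [0, 0, -1.5], "angular": [0, 0, 0]},
])

```text
time: 5.1
tool_pos: [0.3838, -0.3038, 0.0779]
tcp_rot: [3.122, 0.349, 0.001]
wrist_force: [-0.3, 1.8, 2.9]
width: 0.478
```

Call:
drive_tool([
  {"hand": 0.6, "offset": [0, 0, 0], "angular": [0, 0, 0]},
  {"hand": 1, "offset": [0, 0, 0], "angular": [0, 0, 0]},
  {"hand": 1, "offset": [0, 0, 0], "angular": [0, 0, 0]},
  {"hand": 1, "offset": [0, 0, 1], "angular": [0, 0, 0]},
  {"hand": 1, "offset": [0, 0, 4], "angular": [0, 0, 0]},
  {"hand": 1, "offset": [0, 0, 10], "angular": [0, 0, 0]},
  {"hand": 1, "offset": [0, 0, 16], "angular": [0, 0, 0]},
  {"hand": 1, "offset": [1, 6, 16], "angular": [0, 0, 0]},
])

```text
time: 6.1
tool_pos: [0.3971, -0.2481, 0.2451]
tcp_rot: [3.113, 0.34, 0.016]
wrist_force: [1.8, 0.9, -1.3]
width: 1.0
```

Call:
drive_tool([
  {"hand": 1, "offset": [5.7, 34.8, 0], "angular": [0, 0, 0]},
  {"hand": 1, "offset": [5.7, 34.8, 0], "angular": [0, 0, 0]},
  {"hand": 1, "offset": [5.7, 34.8, 0], "angular": [0, 0, 0]},
  {"hand": 1, "offset": [5.7, 34.8, 0], "angular": [0, 0, 0]},
  {"hand": 1, "offset": [5.7, 34.8, 0], "angular": [0, 0, 0]},
  {"hand": 1, "offset": [5.7, 34.8, 0], "angular": [0, 0, 0]},
  {"hand": 1, "offset": [5.7, 34.8, 0], "angular": [0, 0, 0]},
  {"hand": 1, "offset": [5.7, 34.8, 0], "angular": [0, 0, 0]},
])

```text
time: 7.1
tool_pos: [0.4504, 0.104, 0.2376]
tcp_rot: [3.121, 0.35, 0.0]
wrist_force: [0.3, -0.5, 0.1]
width: 1.001
```

```bash
cat > w.py <<'E'
from h import *
import sys
s=bot.read_state(); print(s["tool_pos"].round(4),s["wrist_force"].round(1),s["q"].round(2))
for n in("wrist","side"):
    c=bot.read_camera(n)
    for b in blobs(c["frame"],sys.argv[1]):
        z=.106 if n=="wrist" else .093
        print(n,np.round(b[:3]),b[3],onz(c,b[:2],z).round(4),onz(c,b[:2],z+.004).round(4),onz(c,b[:2],.009)[:2].round(4))
E
python3 w.py blue; python3 w.py yellow|grep side
```

```text
[0.4504 0.104  0.2376] [ 0.3 -0.5  0.1] [ 0.17 -0.15  2.03 -0.    1.26  1.52]
wrist [ 132.  209. 1940.] (104, 187, 57, 47) [0.3905 0.2813 0.106 ] [0.3925 0.279  0.11  ] [0.3403 0.3378]
wrist [321. 200.  71.] (298, 183, 46, 27) [0.4402 0.1031 0.106 ] [0.4416 0.1033 0.11  ] [0.4077 0.0961]
wrist [321. 167.  74.] (303, 163, 38, 20) [0.4725 0.1103 0.106 ] [0.4734 0.1104 0.11  ] [0.4515 0.1059]
wrist [ 575.   56. 6011.] (530, 11, 90, 90) [ 0.6105 -0.0741  0.106 ] [ 0.6093 -0.0712  0.11  ] [ 0.6385 -0.1441]
side [427. 225. 258.] (419, 216, 18, 19) [0.3803 0.2846 0.093 ] [0.3843 0.286  0.097 ] [0.2965 0.2545]
side [246. 228. 653.] (230, 216, 33, 26) [ 0.6937 -0.0822  0.093 ] [ 0.6963 -0.0792  0.097 ] [ 0.6389 -0.1463]
side [357. 209. 228.] (348, 201, 19, 17) [0.4463 0.1014 0.093 ] [0.45   0.1037 0.097 ] [0.3686 0.0544]
side [221. 181. 180.] (205, 169, 30, 28) [ 0.6   -0.274  0.093] [ 0.603  -0.2701  0.097 ] [ 0.5365 -0.3558]
side [423. 291. 886.] (405, 275, 38, 32) [0.5796 0.3842 0.093 ] [0.5827 0.3851 0.097 ] [0.5143 0.3633]
side [318. 255. 276.] (309, 246, 20, 20) [0.6468 0.1236 0.093 ] [0.6496 0.1257 0.097 ] [0.5877 0.0786]
side [266. 168. 166.] (252, 157, 29, 19) [ 0.4723 -0.2154  0.093 ] [ 0.4759 -0.2117  0.097 ] [ 0.3971 -0.2917]
side [264. 142. 174.] (257, 135, 15, 16) [ 0.3764 -0.3102  0.093 ] [ 0.3804 -0.3061  0.097 ] [ 0.2923 -0.3953]
side [198. 133. 549.] (178, 116, 39, 31) [ 0.4762 -0.5188  0.093 ] [ 0.4798 -0.5139  0.097 ] [ 0.4014 -0.6232]
```

amber_yellow now measures (0.380,-0.306), about 4 mm from its tray centre. white_blue is at about (0.453,0.107), so I grip it next.

Call:
drive_tool([
  {"hand": 1, "offset": [0.3, 0.3, -6], "angular": [0, 0, 0]},
  {"hand": 1, "offset": [0.3, 0.3, -11], "angular": [0, 0, 0]},
  {"hand": 1, "offset": [0.3, 0.3, -14], "angular": [0, 0, 0]},
  {"hand": 1, "offset": [0.3, 0.3, -16.5], "angular": [0, 0, 0]},
  {"hand": 1, "offset": [0.3, 0.3, -16.5], "angular": [0, 0, 0]},
  {"hand": 0.3, "offset": [0.3, 0.3, -16.5], "angular": [0, 0, 0]},
  {"hand": 0.3, "offset": [0.3, 0.3, -16.5], "angular": [0, 0, 0]},
  {"hand": 0.3, "offset": [0.3, 0.3, -16.5], "angular": [0, 0, 0]},
])

```text
time: 8.3
tool_pos: [0.4549, 0.1075, 0.074]
tcp_rot: [3.122, 0.349, 0.005]
wrist_force: [-0.4, -0.9, 4.2]
width: 0.481
```

Call:
drive_tool([
  {"hand": 0.3, "offset": [0, 0, 0], "angular": [0, 0, 0]},
  {"hand": 0.3, "offset": [0, 0, 0], "angular": [0, 0, 0]},
  {"hand": 0.3, "offset": [0, 0, 0], "angular": [0, 0, 0]},
  {"hand": 0.3, "offset": [0, 0, 1], "angular": [0, 0, 0]},
  {"hand": 0.3, "offset": [0, 0, 4], "angular": [0, 0, 0]},
  {"hand": 0.3, "offset": [0, 0, 9], "angular": [0, 0, 0]},
  {"hand": 0.3, "offset": [0, 0, 14], "angular": [0, 0, 0]},
  {"hand": 0.3, "offset": [0, 0, 15], "angular": [0, 0, 0]},
])

```text
time: 9.3
tool_pos: [0.4558, 0.1079, 0.2266]
tcp_rot: [-3.121, -0.349, -0.012]
wrist_force: [0.1, -1.3, -2.7]
width: 0.477
```

Call:
drive_tool([
  {"hand": 0.3, "offset": [0.5, -3, 0], "angular": [0, 0, 0]},
  {"hand": 0.3, "offset": [1.4, -9, 0], "angular": [0, 0, 0]},
  {"hand": 0.3, "offset": [2.4, -15, 0], "angular": [0, 0, 0]},
  {"hand": 0.3, "offset": [3.3, -21, 0], "angular": [0, 0, 0]},
  {"hand": 0.3, "offset": [4.3, -27, 0], "angular": [0, 0, 0]},
  {"hand": 0.3, "offset": [5.2, -33, 0], "angular": [0, 0, 0]},
  {"hand": 0.3, "offset": [6.2, -39, 0], "angular": [0, 0, 0]},
  {"hand": 0.3, "offset": [7, -44.5, 0], "angular": [0, 0, 0]},
])

```text
time: 10.3
tool_pos: [0.5225, -0.339, 0.2198]
tcp_rot: [-3.12, -0.348, 0.004]
wrist_force: [0.7, 1.0, -2.7]
width: 0.475
```

Call:
drive_tool([
  {"hand": 0.3, "offset": [0.5, -3.3, 0], "angular": [0, 0, 0]},
  {"hand": 0.3, "offset": [0.5, -3.3, -4], "angular": [0, 0, 0]},
  {"hand": 0.3, "offset": [0.5, -3.3, -9], "angular": [0, 0, 0]},
  {"hand": 0.3, "offset": [0.5, -3.3, -12], "angular": [0, 0, 0]},
  {"hand": 0.3, "offset": [0.5, -3.3, -13], "angular": [0, 0, 0]},
  {"hand": 0.3, "offset": [0.5, -3.3, -13], "angular": [0, 0, 0]},
])

```text
time: 11.05
tool_pos: [0.5278, -0.3699, 0.0909]
tcp_rot: [-3.12, -0.349, 0.003]
wrist_force: [-0.0, 0.4, -1.7]
width: 0.476
```

```bash
cat > p.py <<'E'
from h import *
import sys
x,y=map(float,sys.argv[2:4])
s=bot.read_state(); print(s["tool_pos"].round(4),s["wrist_force"].round(1),s["width"])
a=[]
for n in("side","top"):
    c=bot.read_camera(n); f=cv2.copyMakeBorder(c["frame"],60,60,60,60,cv2.BORDER_CONSTANT); u,v=map(int,proj(c,[x,y,.05]))
    a.append(f[v+10:v+110,u:u+120])
cv2.imwrite(sys.argv[1],cv2.resize(np.hstack(a),(800,333)))
E
python3 p.py pics/p2.png .529 -.370
```

```text
[ 0.5278 -0.3699  0.0909] [-0.   0.4 -1.7] 0.47591305507294573
```

View pics/p2.png

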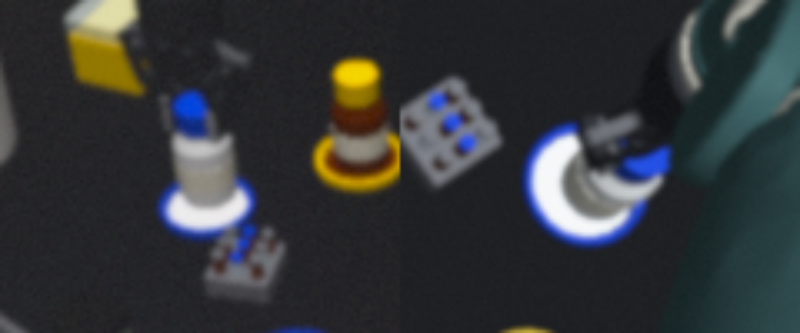

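White/blue hangs centred over its tray, and amber/yellow stands inside its own. I lower and release.

Call:
drive_tool([
  {"hand": 0.3, "offset": [0, 0, -0.6], "angular": [0, 0, 0]},
  {"hand": 0.3, "offset": [0, 0, -1.1], "angular": [0, 0, 0]},
  {"hand": 0.3, "offset": [0, 0, -1.3], "angular": [0, 0, 0]},
  {"hand": 0.3, "offset": [0, 0, -1.5], "angular": [0, 0, 0]},
  {"hand": 0.3, "offset": [0, 0, -1.5], "angular": [0, 0, 0]},
])

```text
time: 11.78
tool_pos: [0.5287, -0.3707, 0.078]
tcp_rot: [3.122, 0.349, 0.0]
wrist_force: [-1.1, 1.1, 3.3]
width: 0.478
```

Call:
drive_tool([
  {"hand": 0.6, "offset": [0, 0, 0], "angular": [0, 0, 0]},
  {"hand": 1, "offset": [0, 0, 0], "angular": [0, 0, 0]},
  {"hand": 1, "offset": [0, 0, 0], "angular": [0, 0, 0]},
  {"hand": 1, "offset": [0, 0, 1], "angular": [0, 0, 0]},
  {"hand": 1, "offset": [0, 0, 4], "angular": [0, 0, 0]},
  {"hand": 1, "offset": [0, 0, 10], "angular": [0, 0, 0]},
  {"hand": 1, "offset": [0, 0, 16], "angular": [0, 0, 0]},
  {"hand": 1, "offset": [-1.2, 5.6, 16], "angular": [0, 0, 0]},
])

```text
time: 12.78
tool_pos: [0.5209, -0.3193, 0.2463]
tcp_rot: [3.112, 0.343, 0.019]
wrist_force: [1.1, 1.2, 0.4]
width: 0.999
```

Call:
drive_tool([
  {"hand": 1, "offset": [-1.3, 6, 0], "angular": [0, 0, 0]},
  {"hand": 1, "offset": [-2.6, 12, 0], "angular": [0, 0, 0]},
  {"hand": 1, "offset": [-3.9, 18, 0], "angular": [0, 0, 0]},
  {"hand": 1, "offset": [-5.2, 24, 0], "angular": [0, 0, 0]},
  {"hand": 1, "offset": [-6.5, 30, 0], "angular": [0, 0, 0]},
  {"hand": 1, "offset": [-7.8, 36, 0], "angular": [0, 0, 0]},
  {"hand": 1, "offset": [-9.1, 42, 0], "angular": [0, 0, 0]},
  {"hand": 1, "offset": [-10.4, 48, 0], "angular": [0, 0, 0]},
])

```text
time: 13.78
tool_pos: [0.4121, 0.1672, 0.2385]
tcp_rot: [-3.122, -0.349, -0.004]
wrist_force: [0.8, -0.4, 0.4]
width: 1.001
```

Call:
drive_tool([
  {"hand": 1, "offset": [-2.9, 12, 0], "angular": [0, 0, 0]},
  {"hand": 1, "offset": [-2.9, 12, 0], "angular": [0, 0, 0]},
  {"hand": 1, "offset": [-2.9, 12, 0], "angular": [0, 0, 0]},
  {"hand": 1, "offset": [-2.9, 12, 0], "angular": [0, 0, 0]},
])

```text
time: 14.28
tool_pos: [0.3834, 0.2852, 0.2377]
tcp_rot: [3.121, 0.351, 0.001]
wrist_force: [0.3, 0.1, 0.3]
width: 1.005
```

```bash
python3 w.py blue
```

```text
[0.3834 0.2852 0.2377] [0.3 0.1 0.3] [ 0.59 -0.12  2.   -0.    1.26  1.93]
wrist [ 320.  187. 1598.] (298, 163, 45, 48) [0.3866 0.288  0.106 ] [0.3878 0.2883 0.11  ] [0.3589 0.2824]
side [427. 225. 260.] (419, 216, 18, 19) [0.3801 0.2846 0.093 ] [0.3841 0.286  0.097 ] [0.2964 0.2545]
side [246. 228. 656.] (229, 216, 34, 26) [ 0.6935 -0.0824  0.093 ] [ 0.6961 -0.0794  0.097 ] [ 0.6387 -0.1464]
side [212. 184.  70.] (205, 173, 20, 18) [ 0.6257 -0.2875  0.093 ] [ 0.6286 -0.2835  0.097 ] [ 0.5647 -0.3705]
side [231. 185.  74.] (227, 171, 9, 26) [ 0.5921 -0.241   0.093 ] [ 0.5952 -0.2372  0.097 ] [ 0.528  -0.3197]
side [217. 154. 171.] (209, 147, 16, 15) [ 0.5178 -0.3835  0.093 ] [ 0.5212 -0.3791  0.097 ] [ 0.4468 -0.4753]
```

Call:
drive_tool([
  {"hand": 1, "offset": [0.2, 0.2, -6], "angular": [0, 0, 0]},
  {"hand": 1, "offset": [0.2, 0.2, -11], "angular": [0, 0, 0]},
  {"hand": 1, "offset": [0.2, 0.2, -14], "angular": [0, 0, 0]},
  {"hand": 1, "offset": [0.2, 0.2, -16.5], "angular": [0, 0, 0]},
  {"hand": 1, "offset": [0.2, 0.2, -16.5], "angular": [0, 0, 0]},
  {"hand": 0.3, "offset": [0.2, 0.2, -16.5], "angular": [0, 0, 0]},
  {"hand": 0.3, "offset": [0.2, 0.2, -16.5], "angular": [0, 0, 0]},
  {"hand": 0.3, "offset": [0.2, 0.2, -16.5], "angular": [0, 0, 0]},
])

```text
time: 15.38
tool_pos: [0.3869, 0.2881, 0.074]
tcp_rot: [-3.121, -0.349, -0.005]
wrist_force: [1.3, 0.1, 4.5]
width: 0.479
```

Call:
drive_tool([
  {"hand": 0.3, "offset": [0, 0, 0], "angular": [0, 0, 0]},
  {"hand": 0.3, "offset": [0, 0, 0], "angular": [0, 0, 0]},
  {"hand": 0.3, "offset": [0, 0, 0], "angular": [0, 0, 0]},
  {"hand": 0.3, "offset": [0, 0, 1], "angular": [0, 0, 0]},
  {"hand": 0.3, "offset": [0, 0, 4], "angular": [0, 0, 0]},
  {"hand": 0.3, "offset": [0, 0, 9], "angular": [0, 0, 0]},
  {"hand": 0.3, "offset": [0, 0, 14], "angular": [0, 0, 0]},
  {"hand": 0.3, "offset": [0, 0, 16], "angular": [0, 0, 0]},
])

```text
time: 16.38
tool_pos: [0.3866, 0.2883, 0.2362]
tcp_rot: [-3.119, -0.349, -0.007]
wrist_force: [-0.8, -0.4, -1.9]
width: 0.478
```

Call:
drive_tool([
  {"hand": 0.3, "offset": [1.5, -2.6, 0], "angular": [0, 0, 0]},
  {"hand": 0.3, "offset": [4.5, -7.8, 0], "angular": [0, 0, 0]},
  {"hand": 0.3, "offset": [7.5, -13, 0], "angular": [0, 0, 0]},
  {"hand": 0.3, "offset": [10.5, -18.2, 0], "angular": [0, 0, 0]},
  {"hand": 0.3, "offset": [13.5, -23.4, 0], "angular": [0, 0, 0]},
  {"hand": 0.3, "offset": [16.5, -28.6, 0], "angular": [0, 0, 0]},
  {"hand": 0.3, "offset": [19.5, -33.8, 0], "angular": [0, 0, 0]},
  {"hand": 0.3, "offset": [22.5, -39, 0], "angular": [0, 0, 0]},
])

```text
time: 17.38
tool_pos: [0.6107, -0.1042, 0.2321]
tcp_rot: [-3.121, -0.349, 0.001]
wrist_force: [0.4, 1.5, -1.8]
width: 0.474
```

Call:
drive_tool([
  {"hand": 0.3, "offset": [2.6, -4.4, 0], "angular": [0, 0, 0]},
  {"hand": 0.3, "offset": [2.6, -4.4, -1], "angular": [0, 0, 0]},
  {"hand": 0.3, "offset": [2.6, -4.4, -5], "angular": [0, 0, 0]},
  {"hand": 0.3, "offset": [2.6, -4.4, -10], "angular": [0, 0, 0]},
  {"hand": 0.3, "offset": [2.6, -4.4, -13], "angular": [0, 0, 0]},
  {"hand": 0.3, "offset": [2.6, -4.4, -14], "angular": [0, 0, 0]},
  {"hand": 0.3, "offset": [2.6, -4.4, -14], "angular": [0, 0, 0]},
])

```text
time: 18.25
tool_pos: [0.636, -0.1459, 0.092]
tcp_rot: [-3.121, -0.35, 0.002]
wrist_force: [0.7, -0.2, -1.0]
width: 0.479
```

```bash
python3 p.py pics/p3.png .637 -.147
```

```text
[ 0.636  -0.1459  0.092 ] [ 0.7 -0.2 -1. ] 0.47876723357428835
```

View pics/p3.png

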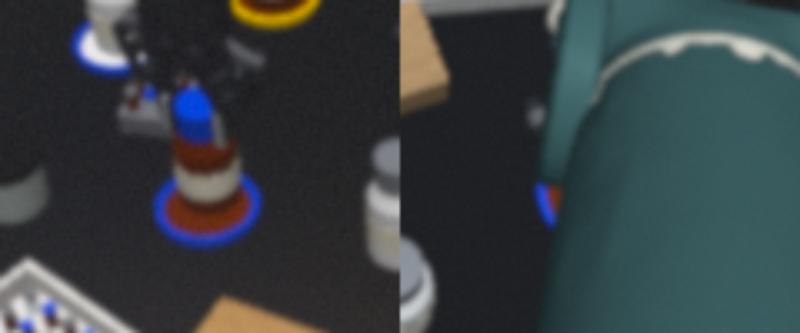

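The side view shows amber/blue over the middle of the brown/blue tray; the arm hides the top view. I lower it, adding 1 mm in x.

Call:
drive_tool([
  {"hand": 0.3, "offset": [0.1, 0, -0.7], "angular": [0, 0, 0]},
  {"hand": 0.3, "offset": [0.1, 0, -1.2], "angular": [0, 0, 0]},
  {"hand": 0.3, "offset": [0.1, 0, -1.4], "angular": [0, 0, 0]},
  {"hand": 0.3, "offset": [0.1, 0, -1.6], "angular": [0, 0, 0]},
  {"hand": 0.3, "offset": [0.1, 0, -1.6], "angular": [0, 0, 0]},
])

```text
time: 18.98
tool_pos: [0.6378, -0.1466, 0.0782]
tcp_rot: [-3.122, -0.349, -0.001]
wrist_force: [-3.5, 1.5, 7.9]
width: 0.479
```

Call:
drive_tool([
  {"hand": 0.6, "offset": [0, 0, 0], "angular": [0, 0, 0]},
  {"hand": 1, "offset": [0, 0, 0], "angular": [0, 0, 0]},
  {"hand": 1, "offset": [0, 0, 0], "angular": [0, 0, 0]},
  {"hand": 1, "offset": [0, 0, 1], "angular": [0, 0, 0]},
  {"hand": 1, "offset": [0, 0, 4], "angular": [0, 0, 0]},
  {"hand": 1, "offset": [0, 0, 10], "angular": [0, 0, 0]},
  {"hand": 1, "offset": [0, 0, 16], "angular": [0, 0, 0]},
  {"hand": 1, "offset": [0.3, 5.3, 16], "angular": [0, 0, 0]},
])

```text
time: 19.98
tool_pos: [0.645, -0.0969, 0.2454]
tcp_rot: [3.117, 0.341, 0.022]
wrist_force: [0.8, 0.6, -1.0]
width: 0.997
```

Call:
drive_tool([
  {"hand": 1, "offset": [0.3, 6, 0], "angular": [0, 0, 0]},
  {"hand": 1, "offset": [0.6, 12, 0], "angular": [0, 0, 0]},
  {"hand": 1, "offset": [0.9, 18, 0], "angular": [0, 0, 0]},
  {"hand": 1, "offset": [1.1, 22, 0], "angular": [0, 0, 0]},
  {"hand": 1, "offset": [1.1, 22, 0], "angular": [0, 0, 0]},
  {"hand": 1, "offset": [1.1, 22, 0], "angular": [0, 0, 0]},
])

```text
time: 20.72
tool_pos: [0.6515, 0.1261, 0.2367]
tcp_rot: [3.121, 0.35, 0.0]
wrist_force: [-0.0, 0.3, 0.5]
width: 0.997
```

```bash
python3 w.py yellow; python3 w.py blue | grep side
```

```text
[0.6515 0.1261 0.2367] [-0.   0.3  0.5] [ 0.15  0.24  1.62 -0.    1.28  1.5 ]
wrist [ 129.  226. 3485.] (93, 195, 73, 64) [0.5729 0.3052 0.106 ] [0.5752 0.3028 0.11  ] [0.5159 0.3624]
wrist [ 320.  189. 1543.] (298, 165, 46, 47) [0.6528 0.1284 0.106 ] [0.654  0.1286 0.11  ] [0.6243 0.1225]
side [423. 291. 884.] (405, 275, 38, 32) [0.5796 0.3841 0.093 ] [0.5827 0.385  0.097 ] [0.5143 0.3632]
side [318. 255. 276.] (309, 246, 20, 20) [0.6468 0.1235 0.093 ] [0.6496 0.1256 0.097 ] [0.5877 0.0785]
side [266. 168. 167.] (252, 157, 29, 19) [ 0.4723 -0.2153  0.093 ] [ 0.4759 -0.2116  0.097 ] [ 0.397  -0.2916]
side [264. 142. 174.] (257, 135, 15, 16) [ 0.3767 -0.3099  0.093 ] [ 0.3807 -0.3058  0.097 ] [ 0.2926 -0.3949]
side [198. 133. 550.] (178, 116, 39, 31) [ 0.4761 -0.5189  0.093 ] [ 0.4797 -0.5139  0.097 ] [ 0.4012 -0.6232]
side [246. 232. 192.] (229, 219, 34, 23) [ 0.7034 -0.0714  0.093 ] [ 0.706  -0.0684  0.097 ] [ 0.6496 -0.1344]
side [244. 204. 220.] (236, 196, 16, 18) [ 0.6302 -0.153   0.093 ] [ 0.633  -0.1496  0.097 ] [ 0.5695 -0.2235]
side [212. 184.  68.] (205, 173, 20, 18) [ 0.6256 -0.2871  0.093 ] [ 0.6285 -0.2831  0.097 ] [ 0.5645 -0.37  ]
side [231. 185.  77.] (227, 171, 9, 26) [ 0.5924 -0.2408  0.093 ] [ 0.5955 -0.237   0.097 ] [ 0.5283 -0.3194]
side [217. 154. 171.] (209, 147, 16, 15) [ 0.5178 -0.3833  0.093 ] [ 0.5212 -0.3789  0.097 ] [ 0.4467 -0.4751]
```

Call:
drive_tool([
  {"hand": 1, "offset": [0.1, 0.2, -6], "angular": [0, 0, 0]},
  {"hand": 1, "offset": [0.1, 0.2, -11], "angular": [0, 0, 0]},
  {"hand": 1, "offset": [0.1, 0.2, -14], "angular": [0, 0, 0]},
  {"hand": 1, "offset": [0.1, 0.2, -16.4], "angular": [0, 0, 0]},
  {"hand": 1, "offset": [0.1, 0.2, -16.4], "angular": [0, 0, 0]},
  {"hand": 0.3, "offset": [0.1, 0.2, -16.4], "angular": [0, 0, 0]},
  {"hand": 0.3, "offset": [0.1, 0.2, -16.4], "angular": [0, 0, 0]},
  {"hand": 0.3, "offset": [0.1, 0.2, -16.4], "angular": [0, 0, 0]},
])

```text
time: 21.92
tool_pos: [0.654, 0.1286, 0.0744]
tcp_rot: [-3.122, -0.349, -0.006]
wrist_force: [2.3, -0.2, 4.6]
width: 0.477
```

Call:
drive_tool([
  {"hand": 0.3, "offset": [0, 0, 0], "angular": [0, 0, 0]},
  {"hand": 0.3, "offset": [0, 0, 0], "angular": [0, 0, 0]},
  {"hand": 0.3, "offset": [0, 0, 0], "angular": [0, 0, 0]},
  {"hand": 0.3, "offset": [0, 0, 1], "angular": [0, 0, 0]},
  {"hand": 0.3, "offset": [0, 0, 4], "angular": [0, 0, 0]},
  {"hand": 0.3, "offset": [0, 0, 7], "angular": [0, 0, 0]},
  {"hand": 0.3, "offset": [0, 0, 8], "angular": [0, 0, 0]},
  {"hand": 0.3, "offset": [0, 0, 8], "angular": [0, 0, 0]},
])

```text
time: 22.92
tool_pos: [0.6526, 0.1284, 0.1526]
tcp_rot: [-3.122, -0.349, -0.001]
wrist_force: [-0.8, -0.2, -2.4]
width: 0.478
```

Call:
drive_tool([
  {"hand": 0.3, "offset": [-1.5, 2.5, 0], "angular": [0, 0, 0]},
  {"hand": 0.3, "offset": [-4.5, 7.5, 0], "angular": [0, 0, 0]},
  {"hand": 0.3, "offset": [-7.5, 12.5, 0], "angular": [0, 0, 0]},
  {"hand": 0.3, "offset": [-10.5, 17.5, 0], "angular": [0, 0, 0]},
  {"hand": 0.3, "offset": [-13, 21.7, 0], "angular": [0, 0, 0]},
  {"hand": 0.3, "offset": [-14, 23.4, -1], "angular": [0, 0, 0]},
  {"hand": 0.3, "offset": [-14, 23.4, -4], "angular": [0, 0, 0]},
  {"hand": 0.3, "offset": [-14, 23.4, -6], "angular": [0, 0, 0]},
])

```text
time: 23.92
tool_pos: [0.5109, 0.3611, 0.0889]
tcp_rot: [3.12, 0.35, -0.006]
wrist_force: [-0.3, -0.0, -2.0]
width: 0.476
```

Call:
drive_tool([
  {"hand": 0.3, "offset": [0, 0, 0], "angular": [0, 0, 0]},
])

```text
time: 24.05
tool_pos: [0.5105, 0.3602, 0.0886]
tcp_rot: [3.119, 0.348, -0.01]
wrist_force: [-0.3, -0.6, -2.2]
width: 0.48
```

```bash
python3 p.py pics/p4.png .513 .362
```

```text
[0.5105 0.3602 0.0886] [-0.3 -0.6 -2.2] 0.47971350954126674
```

View pics/p4.png

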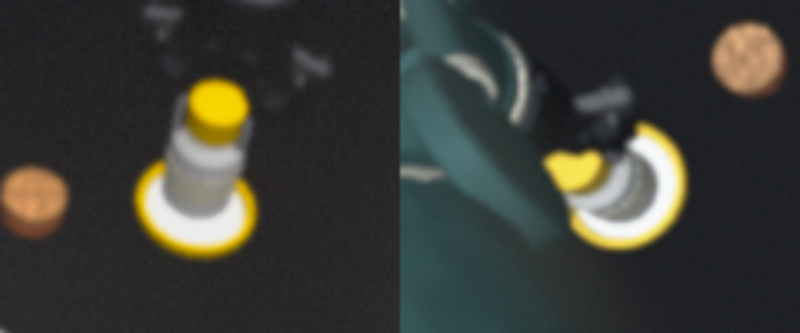

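White/yellow hangs over its tray. I lower it with a 2 mm correction.

Call:
drive_tool([
  {"hand": 0.3, "offset": [0.2, 0.2, -0.5], "angular": [0, 0, 0]},
  {"hand": 0.3, "offset": [0.2, 0.2, -0.9], "angular": [0, 0, 0]},
  {"hand": 0.3, "offset": [0.2, 0.2, -1.1], "angular": [0, 0, 0]},
  {"hand": 0.3, "offset": [0.2, 0.2, -1.3], "angular": [0, 0, 0]},
  {"hand": 0.3, "offset": [0.2, 0.2, -1.3], "angular": [0, 0, 0]},
])

```text
time: 24.78
tool_pos: [0.5143, 0.3643, 0.0791]
tcp_rot: [3.122, 0.349, -0.001]
wrist_force: [-0.2, -0.1, -1.5]
width: 0.473
```

Call:
drive_tool([
  {"hand": 0.6, "offset": [0, 0, 0], "angular": [0, 0, 0]},
  {"hand": 1, "offset": [0, 0, 0], "angular": [0, 0, 0]},
  {"hand": 1, "offset": [0, 0, 0], "angular": [0, 0, 0]},
  {"hand": 1, "offset": [0, 0, 1], "angular": [0, 0, 0]},
  {"hand": 1, "offset": [0, 0, 4], "angular": [0, 0, 0]},
  {"hand": 1, "offset": [0, 0, 10], "angular": [0, 0, 0]},
  {"hand": 1, "offset": [0, 0, 16], "angular": [0, 0, 0]},
  {"hand": 1, "offset": [0, 0, 18], "angular": [0, 0, 0]},
])

```text
time: 25.78
tool_pos: [0.5167, 0.3658, 0.2662]
tcp_rot: [-3.118, -0.349, -0.014]
wrist_force: [-0.5, 0.3, 0.3]
width: 0.999
```

Call:
drive_tool([
  {"hand": 1, "offset": [-2, -6, 0], "angular": [0, 0, 0]},
  {"hand": 1, "offset": [-4, -12, 0], "angular": [0, 0, 0]},
  {"hand": 1, "offset": [-5, -18, 0], "angular": [0, 0, 0]},
  {"hand": 1, "offset": [-6, -24, 0], "angular": [0, 0, 0]},
  {"hand": 1, "offset": [-7, -30, 0], "angular": [0, 0, 0]},
  {"hand": 1, "offset": [-8, -36, 0], "angular": [0, 0, 0]},
  {"hand": 1, "offset": [-8, -36, 0], "angular": [0, 0, 0]},
])

```text
time: 26.65
tool_pos: [0.4334, 0.0008, 0.2591]
tcp_rot: [3.122, 0.338, -0.001]
wrist_force: [-0.3, 0.6, 0.7]
width: 0.999
```

```bash
python3 - <<'E'
from h import *
print(bot.read_state()["tool_pos"].round(3))
T=dict(BB=(.637,-.147),WB=(.529,-.370),BY=(.383,-.303),WY=(.513,.3625))
for n in("top","side"):
    c=bot.read_camera(n); cv2.imwrite(f"pics/{n}F.png",c["frame"])
    for k,(x,y) in T.items():
        p,q=proj(c,[x,y,.097]),proj(c,[x,y,.009])
        for b in blobs(c["frame"],"blue" if k[1]=="B" else "yellow",40):
            for nm,r,z in(("cap",p,.097),("tray",q,.009)):
                if np.hypot(b[0]-r[0],b[1]-r[1])<9: print(n,k,nm,b[3],onz(c,b[:2],z)[:2].round(4),"vs",x,y)
    for uv in ([(311,165),(428,159)] if n=="top" else []): pass
E
```

```text
[0.433 0.001 0.259]
top WB cap (450, 155, 47, 40) [ 0.5181 -0.3567] vs 0.529 -0.37
top BY tray (433, 218, 44, 41) [ 0.3825 -0.3074] vs 0.383 -0.303
top WY cap (140, 193, 22, 21) [0.5125 0.3657] vs 0.513 0.3625
top WY tray (146, 192, 39, 39) [0.5054 0.3542] vs 0.513 0.3625
side BB tray (229, 219, 34, 23) [ 0.6498 -0.1347] vs 0.637 -0.147
side BB cap (236, 196, 16, 18) [ 0.6332 -0.1496] vs 0.637 -0.147
side WB cap (209, 147, 16, 15) [ 0.5211 -0.3793] vs 0.529 -0.37
side BY tray (252, 158, 29, 18) [ 0.3971 -0.2917] vs 0.383 -0.303
side BY cap (257, 135, 15, 16) [ 0.3804 -0.3062] vs 0.383 -0.303
side WY tray (405, 276, 38, 31) [0.527  0.3673] vs 0.513 0.3625
side WY cap (421, 257, 19, 20) [0.5071 0.3609] vs 0.513 0.3625
```

View pics/topF.png

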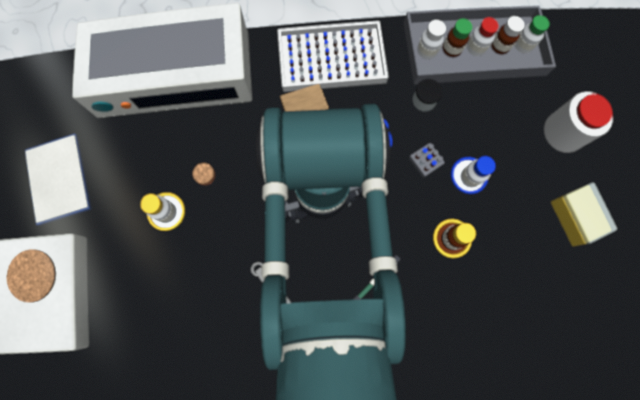

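View pics/sideF.png

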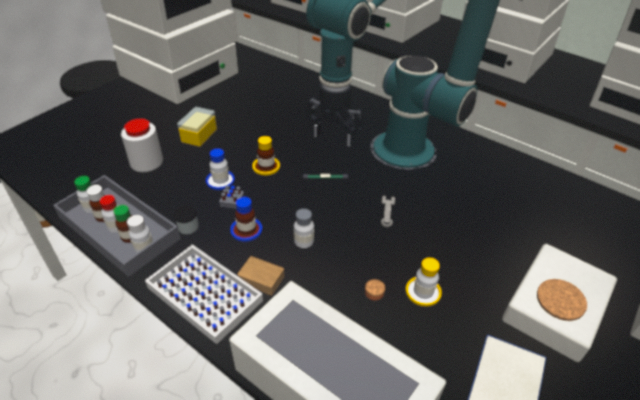

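The side view shows all four bottles upright in matching trays, with the grey bottle (303,229) and rack (231,194) unmoved. WB shows the largest side-view deviation (8–9 mm), so I check it in the top view, where the cap's right edge is 497 and its top edge 155.

```bash
python3 - <<'E'
from h import *
c=bot.read_camera("top"); f=c["frame"]
h=cv2.cvtColor(f,cv2.COLOR_BGR2HSV)
for nm,col,x,y in(("WB",((108,120,60),(130,255,255)),.529,-.370),("BY",((20,120,80),(34,255,255)),.383,-.303)):
    m=cv2.inRange(h,*col); m=cv2.morphologyEx(m,cv2.MORPH_OPEN,cv2.getStructuringElement(cv2.MORPH_ELLIPSE,(11,11)))
    for k in cv2.findContours(m,0,1)[0]:
        (u,v),r=cv2.minEnclosingCircle(k); p=proj(c,[x,y,.097])
        if np.hypot(u-p[0],v-p[1])<20: print(nm,u,v,r,onz(c,(u,v),.1).round(4),"vs",x,y)
a=cv2.resize(f[140:270,410:520],None,fx=4,fy=4,interpolation=cv2.INTER_CUBIC)
c=bot.read_camera("side")["frame"]; b=cv2.resize(c[135:250,195:285],(440,520))
cv2.imwrite("pics/F2.png",cv2.resize(np.hstack([a,b]),(800,473)))
E
```

```text
WB 485.0 166.0 11.180439949035645 [ 0.5246 -0.3752  0.1   ] vs 0.529 -0.37
BY 464.6730041503906 233.47232055664062 11.593770980834961 [ 0.3805 -0.3046  0.1   ] vs 0.383 -0.303
```

View pics/F2.png

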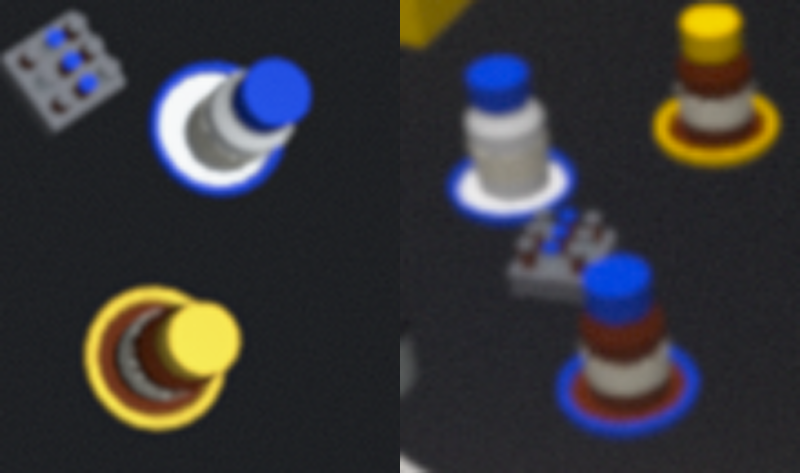

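In the top and side crops both bottles have floor visible all round the base and stand flat. WB is 5–7 mm off centre, within the 14 mm limit, so I hand in.

```bash
python3 -c "
from h import *
s=bot.read_state();print(s['time'],abs(s['joint_vel']).max());print(bot.finish_job())"
```

```text
26.85 0.020638947092541812
the job is handed in; nothing more can be done
None
```

All four bottles are in their matching trays, and I handed the job in at 26.85 s of the 112 s allowed. I gripped each one by its cap, lowered it onto the tray floor and released it. The hand-in gives no verdict, so the figures below are my own camera checks.

| Bottle | Tray | Cap distance from tray centre | Measured from |
|---|---|---|---|
| Amber, yellow cap | brown floor, yellow rim | about 3–4 mm | top and side views |
| White, yellow cap | white floor, yellow rim | about 3–6 mm | top and side views |
| Amber, blue cap | brown floor, blue rim | about 5 mm | side view only; the arm hid it from above |
| White, blue cap | white floor, blue rim | about 7 mm (top), 12 mm (side) | top and side views |

- **Largest disagreement:** the white bottle with the blue cap. The side view reads 3–6 mm off for the other three bottles too, so I trust the 7 mm figure. The limit is 14 mm, and the close-ups show it flat inside the rim.
- **Gentle set-down:** three bottles registered contact before release. The white bottle with the yellow cap did not clearly do so and may have dropped 1–2 mm.
- **Upright check:** all four looked upright in the final pictures; I did not measure their tilt.
- **Left alone:** the grey-capped bottle and the vial rack look unmoved in the final pictures. This was judged by eye.

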